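# Pry open the slab case and pack the next layer

### The arm

A 6-joint arm with a two-finger parallel gripper is mounted at the origin on the work surface. World frame = base frame: x ahead of the robot, y to its left, z up, the work surface at z = 0. Lengths are in mm, angles in rad, forces in N, time in s.
With the tool pointing down it reaches from about 325 to 775 mm from the base axis. Payload 5.5 kg.
Tool frame: the origin (TCP) lies at the very end of the fingers, on their centre line; the grasp point (between the pads) lies behind it (arm.grip_point_offset is the z of the grasp point in the tool frame, in mm); z points along the fingers, y is the line along which they close (so a half turn about z gives the same grasp; the last joint's range is limited). The gripper opens to 88 mm and grips with 3 to 60 N. Pads are 20 mm wide; open, the fingers measure 115 mm over their backs; the gripper's body (75 mm by 178 mm) begins 61 mm behind the grasp point.
Start: joints at [1.089, 0.091, 1.231, -0, 1.82, -0.057], TCP at [247.289, 546.685, 222.631] pointing down, gripper open.
Joint ranges: [-2.87, 2.87], [-0.86, 2.18], [0.17, 2.46], [-1.51, 4.65], [0.06, 2.69], [-2.65, 2.65]. Speed limits (rad/s): [2.57, 2.57, 3.01, 3.14, 3.14, 3.14].

### API

Orientations are given as a rotation vector (axis times angle).
In Python, from workcell import arm, get_image, camera_info gives the robot as it stands. Calls block until the motion is done:
- arm.move_to(position, orientation): joint-space move of the TCP to a pose.
- arm.servo_line(position, rot=None, rate=150): straight line of the TCP; rot=None keeps the orientation; rate is the mean speed in mm/s.
- arm.movej(angles): joint-space move.
- arm.set_gripper(opening, strength=None): opening from 0.0 (shut) to 1.0 (fully open); strength is the grip in N (None keeps the last); returns when the fingers have stopped.
- arm.dwell(seconds).
- arm.solve_ik(position, orientation): joint angles nearest the present ones, or None.
- arm.observe(): the state.
- get_image(name): name is "scene" or "top" or "wrist"; returns the picture (420x560x3 uint8, blue, green, red); there is no depth.
- camera_info(name): a dict with "mtx" (3x3 intrinsics, pixels), "distortion" ([k1, k2, p1, p2, k3] as OpenCV has them; the pictures are not rectified), "extrinsics" (4x4, takes a point from camera to world coordinates). Camera axes: x right, y down, z forward; pixel columns grow to the right and rows downward; lengths in mm; the calibration is good to about 2 mm. A picture is of the moment at which its call begins: read the wrist's pose just before it. camera_info takes no time and is no camera call; for the wrist camera it gives the pose at the moment of the call.
A pose or a line that the arm cannot do raises arm.MotionError and nothing moves.
- arm.hand_in(): hands the job in, once; it reports no verdict.
The state is a dict: "time_s": time; "joint_pos": joint angles; "qd": joint speeds; "joint_torque": joint torques, N m; "position": TCP position; "eef_rot": TCP orientation; "force": force on the tool from outside, world axes, zero at the start; "torque": the same for the moment, N m; "grip_width": opening from 0.0 (shut) to 1.0 (fully open).
Only numpy, scipy, OpenCV 4.12 (cv2) and the standard library are available. Lean on these libraries where they do the work, as an engineer would, in place of code of your own. Each camera call takes 0.05 s, during which the arm holds its last target. There are 200 camera calls.

### The job

Pry up the tight lid of the grey case with the pry blade, working from the slot under its front edge, swing the lid fully open so that it stays open, and lay the blade flat in the middle of its rubber pad. Then lay the thin separator sheet squarely on the slab already packed in the case, and the second slab squarely on the sheet, lengthwise along the packed slab and all three centred on one another. Set the sheet and slab down rather than dropping them, let go of everything, and leave the other things on the bench where they are.

Things in the scene. Friction and masses are not known exactly. Their poses are not given: they have to be found in the camera images.
- case: square grey storage case fixed to the bench: 152 (x) x 162 (y) x 70 mm high without the lid, walls 6 mm, floor 6 mm thick, inside 140 (x) x 150 (y) mm. Origin: centre of its underside; z up. The slot side is its -y side, the hinge runs along x on the top of its +y side
- slot (a point): middle of the pry slot's mouth on the case's -y outer face: the slot is an opening right under the lid, 98 mm wide (along the case's x) and 10 mm high (60 to 70 mm above the bench), through the 6 mm wall; a blade goes in along the case's +y
- lid (a joint): angle of the case's lid (rad): 0 shut, grows as it opens upward about the hinge, stop at 1.9. A flat plate 152 x 162 x 6 mm, flush with the case's outer faces, no handle; its underside is 70 mm above the bench when shut. Stiff hinge: it stays at whatever angle it is left, about 3 N at the front edge moves it
- lid_hinge (a point): middle of the lid's hinge line, 70 mm above the bench, at the case's +y top edge; the hinge line runs along the case's x
- lid_edge (a point): middle of the lid's free front edge, on its underside, 162 mm from the hinge line; it moves with the lid
- case_floor (a point): centre of the case's inner floor, 6 mm above the bench, axes as the case
- pry_blade: pry tool lying on the rubber pad: wooden handle 100 mm long, 22 wide, 16 high, then a thin flat steel blade 90 mm long, 18 wide, 3 thick at mid-height (centre 8 mm above the underside). x runs along it towards the blade's tip, z up. Origin: on the underside near the balance point, 15 mm behind the handle's blade end; the handle spans x = -85 to +15 mm, the tip is at x = +105 mm. 120 g
- blade_tip (a point): end of the blade's steel tip, mid-thickness; tool's x axis points out of it
- pad: rubber pad, tool rest, fixed to the bench: 210 (its x) x 80 (its y) x 5 mm thick. Origin: centre of its underside
- packed_slab: the dark red-brown slab already packed flat in the case: 110 (x) x 52 (y) x 16 mm, its length roughly along the case's y. Origin: centre of its underside
- sheet: thin plain brown fibreboard separator sheet lying flat on the bench: 120 (x) x 60 (y) x 8 mm. Origin: centre of its underside
- slab: the second dark red-brown slab, lying flat on the bench, with two shallow round marks on top: 110 (x) x 52 (y) x 16 mm. Origin: centre of its underside
- pen_cup: bystander, leave alone: aluminium pen cup full of pens, 84 mm across, about 190 mm high
- brush: bystander, leave alone: wooden bristle brush, 200 mm long, 36 mm high
- glue_bottle: bystander, leave alone: small white bottle, 40 mm across, 100 mm high
- screwdriver: bystander, leave alone: screwdriver lying on the bench
- file: bystander, leave alone: blue-handled flat file, 210 mm long, 16 mm high, lying on the bench
- tray: bystander, leave alone: shallow open tray, 100 x 130 mm, 30 mm high
- pot: bystander, leave alone: white pot, 70 mm across, 80 mm high
Not all that is in view belongs to the job. What is meant by the sheet is not blue, orange or purple, and is the larger of those in its own colour.

How it is judged (in metres and radians):
On the way, in this order (a step that is already met when the one before it is completed fails the run):
1. the blade has pried the lid up (more than 0.1 rad, the blade touching the case or lid with its tip within 90 mm of the lid's front edge, no finger on the case) (value of joint lid above 0.1 rad and contact force between pry_blade and case above 0.2 N and distance between blade_tip and lid_edge below 0.09 m and contact force between the fingers and case below 0.1 N), for 0.1 s.
2. the lid is swung open beyond 1.4 rad (value of joint lid above 1.4 rad), for 0.1 s.
3. the blade lies flat on its pad, released, centre within 60 mm of the pad's, lid still open (z of pry_blade in the frame of pad between 0.003 and 0.012 m and horizontal distance between pry_blade and pad below 0.06 m and contact force between the fingers and pry_blade below 0.1 N and linear speed of pry_blade below 0.03 m/s and value of joint lid above 1.4 rad), for 0.2 s.
4. the sheet lies flat on the packed slab, released, within 15 mm and 0.2 rad of it (z of sheet in the frame of packed_slab between 0.013 and 0.0185 m and horizontal distance between sheet and packed_slab below 0.015 m and angle between the x axis of sheet and the x axis of packed_slab, either way round below 0.2 rad and angle between sheet's own z axis and vertical below 0.06 rad and contact force between the fingers and sheet below 0.1 N and linear speed of sheet below 0.03 m/s and horizontal distance between packed_slab and case_floor below 0.025 m and z of packed_slab in the frame of case_floor between -0.003 and 0.004 m), for 0.2 s.
At the end, for the whole second after the job is handed in: Lid open beyond 1.4 rad; blade flat on the pad, origin within 60 mm of its centre; packed slab on the case floor within 25 mm of its centre; sheet flat on it, second slab flat on the sheet, both within 15 mm and 0.2 rad of the packed slab; all released, at rest (all of step 3 and all of step 4 and velocity of joint lid below 0.1 rad/s and z of slab in the frame of sheet between 0.005 and 0.0105 m and horizontal distance between slab and packed_slab below 0.015 m and angle between the x axis of slab and the x axis of packed_slab, either way round below 0.2 rad and angle between slab's own z axis and vertical below 0.06 rad and contact force between the fingers and slab below 0.1 N and linear speed of slab below 0.03 m/s); the robot touches nothing.
It fails at once if a bystander is moved by more than 30 mm (distance of any of pen_cup, brush, glue_bottle, screwdriver, file, tray, pot from where it was at the start of the episode above 0.03 m).
It fails at once if the sheet or the second slab is dropped (falls freely faster than 0.6 m/s, about 20 mm) ((contact force between anything else and sheet below 0.02 N and linear speed of sheet above 0.6 m/s) or (contact force between anything else and slab below 0.02 N and linear speed of slab above 0.6 m/s)).
It also fails if it takes over 72 s, if anything falls off the work surface, if the arm or the gripper's body presses on something with over 40 N, if the wrist force passes 120 N, or if a joint passes its speed limit or range.

## Working session

There is one attempt and no reset: what is moved stays moved. The work goes in short steps, each a Python script; the robot and the scene stay as the last script left them, time stands still between calls to the robot, and variables do not carry over. Pictures are saved under pics/ and viewed, on a budget of 10 in all, crops included, one or two more only if the job needs it, and the job is handed in when it is done.

```bash
ls; mkdir -p pics
python3 - <<'E'
from workcell import arm, get_image, camera_info
import cv2,numpy as np
for n in ("top","scene"):
    im=get_image(n); cv2.imwrite(f"pics/{n}0.png",im); c=camera_info(n); print(n,c)
print(arm.grip_point_offset, arm.observe())
E
```

```text
pics
top {'mtx': array([[383.95813962,   0.        , 280.22453845],
       [  0.        , 383.95813962, 210.44032951],
       [  0.        ,   0.        ,   1.        ]]), 'distortion': array([-0.03921646,  0.        ,  0.        ,  0.        ,  0.        ]), 'extrinsics': array([[ 2.02064427e-02, -9.84765556e-01,  1.72709293e-01,
         3.34223044e+02],
       [-9.99789799e-01, -2.05024877e-02,  6.97799651e-05,
        -5.07361852e+01],
       [ 3.47225325e-03, -1.72674400e-01, -9.84972840e-01,
         1.08418174e+03],
       [ 0.00000000e+00,  0.00000000e+00,  0.00000000e+00,
         1.00000000e+00]])}
scene {'mtx': array([[442.12914181,   0.        , 271.07515317],
       [  0.        , 442.12914181, 216.15672936],
       [  0.        ,   0.        ,   1.        ]]), 'distortion': array([-0.13499226,  0.        ,  0.        ,  0.        ,  0.        ]), 'extrinsics': array([[ 4.51945014e-02,  6.88541302e-01, -7.23787491e-01,
         1.40617604e+03],
       [ 9.98880518e-01, -4.12792656e-02,  2.31026757e-02,
        -7.24236689e+01],
       [-1.39702697e-02, -7.24021338e-01, -6.89636088e-01,
         8.84602676e+02],
       [ 0.00000000e+00,  0.00000000e+00,  0.00000000e+00,
         1.00000000e+00]])}
-18.700000000000003 {'time_s': 0.1, 'joint_pos': array([ 1.08924872e+00,  9.17900630e-02,  1.23175288e+00, -2.13960643e-05,
        1.81982510e+00, -5.67079042e-02]), 'qd': array([-8.37231713e-05, -7.29273169e-04, -4.94066670e-03, -1.18675460e-03,
        1.01539973e-03, -3.77192785e-04]), 'joint_torque': array([ 2.12501305e-03, -4.47859418e+01, -4.07566774e+01,  6.99379086e-02,
        2.84536678e-02, -6.04839170e-05]), 'position': array([247.19094904, 546.4152459 , 221.62318958]), 'eef_rot': array([-6.62241857e-01, -3.07053622e+00,  2.69665811e-03]), 'force': array([ 0.28539647, -0.8991233 ,  0.34946275]), 'torque': array([ 0.01538358, -0.01961306, -0.02129617]), 'grip_width': 1.0011230678332539}
```

View pics/top0.png

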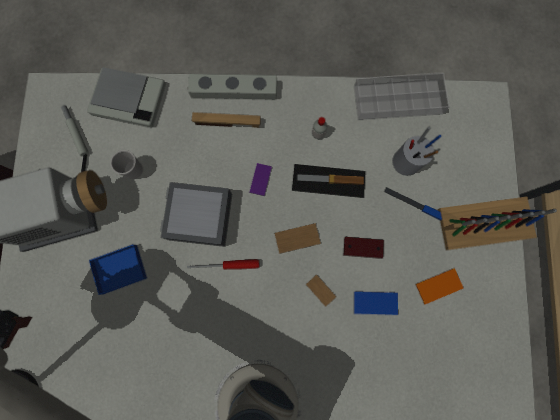

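View pics/scene0.png

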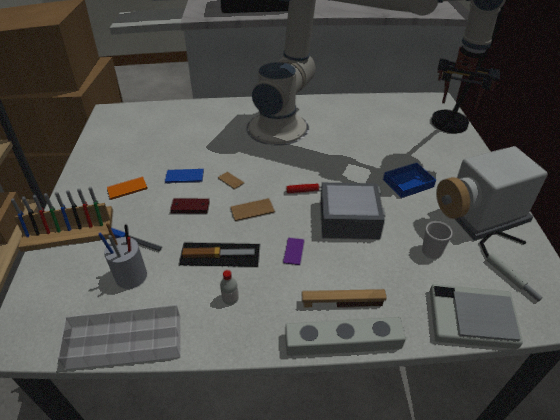

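The pictures show these candidates. Sheet: the larger brown piece at top px (298,237), against the small brown piece at (321,290); the blue (376,302), orange (439,286) and purple (261,180) pieces are excluded. Slab: dark red at (363,247). The blade is on the black pad at (329,181), and the case is at (197,213). Next I'll measure with masks and check one enlarged composite.

```bash
cat > h.py <<'E'
import cv2,numpy as np
from workcell import arm,get_image,camera_info
from scipy.spatial.transform import Rotation as R
def ray2plane(px,z,c):
    px=np.asarray(px,float).reshape(-1,1,2)
    u=cv2.undistortPoints(px,c["mtx"],np.array(c["distortion"])).reshape(-1,2)
    E=c["extrinsics"]; d=np.c_[u,np.ones(len(u))]@E[:3,:3].T; o=E[:3,3]
    return o+d*((z-o[2])/d[:,2])[:,None]
def proj(P,c):
    Ei=np.linalg.inv(c["extrinsics"])
    return cv2.projectPoints(np.asarray(P,float).reshape(-1,1,3),cv2.Rodrigues(Ei[:3,:3])[0],Ei[:3,3],c["mtx"],np.array(c["distortion"]))[0].reshape(-1,2)
def rect(mask,z,c,near=None):
    """biggest (or nearest to px) blob -> centre, sizes, yaw of long axis on plane z"""
    cs=cv2.findContours(mask.astype(np.uint8),cv2.RETR_EXTERNAL,cv2.CHAIN_APPROX_NONE)[0]
    cs=[k for k in cs if cv2.contourArea(k)>100]
    if near is not None: cs.sort(key=lambda k:np.linalg.norm(k.reshape(-1,2).mean(0)-near))
    else: cs.sort(key=cv2.contourArea,reverse=True)
    P=ray2plane(cs[0].reshape(-1,2),z,c)[:,:2].astype(np.float32)
    b=cv2.boxPoints(cv2.minAreaRect(P)); e1=b[1]-b[0]; e2=b[2]-b[1]
    if np.linalg.norm(e1)<np.linalg.norm(e2): e1,e2=e2,e1
    return b.mean(0),np.linalg.norm(e1),np.linalg.norm(e2),np.arctan2(e1[1],e1[0])%np.pi
def down(yaw):
    """tool down; finger closing line (tool y) at world angle yaw"""
    y=np.array([np.cos(yaw),np.sin(yaw),0]); z=np.array([0,0,-1.]); x=np.cross(y,z)
    return R.from_matrix(np.c_[x,y,z]).as_rotvec()
E
python3 - <<'E'
from h import *
im=cv2.imread("pics/top0.png"); c=camera_info("top")
h=cv2.cvtColor(im,cv2.COLOR_BGR2HSV); H,S,V=cv2.split(h)
for n,near,z in (("sheet",(298,237),8),("slab",(363,247),16),("pad",(329,181),5),("handle",(346,180),21)):
    x,y=near; print(n,h[y,x])
brown=(H>5)&(H<22)&(S>70)
print("sheet",rect(brown,8,c,(298,237)))
print("handle",rect(brown,21,c,(346,180)))
print("slab",rect(((H<8)|(H>172))&(S>80)&(V<110),16,c,(363,247)))
print("pad",rect(cv2.morphologyEx(((V<50)).astype(np.uint8),cv2.MORPH_CLOSE,np.ones((9,9))),5,c,(329,181)))
print("case",ray2plane([(172,184),(232,187),(165,240),(226,244)],76,c))
a=cv2.resize(im[170:260,150:250],(400,360),interpolation=cv2.INTER_CUBIC)
s=cv2.imread("pics/scene0.png")
b=cv2.resize(s[170:250,305:395],(400,360),interpolation=cv2.INTER_CUBIC)
d=cv2.resize(im[160:260,240:395],(620,240),interpolation=cv2.INTER_CUBIC)
o=np.zeros((600,800,3),np.uint8);o[:360,:400]=a;o[:360,400:]=b;o[360:,:620]=cv2.resize(d,(620,240))
cv2.imwrite("pics/comp.png",cv2.convertScaleAbs(o,alpha=1.5))
E
```

```text
sheet [ 16 126  89]
slab [179 166  46]
pad [ 18 163  83]
handle [ 14 159  74]
sheet (array([445.86255, -99.98728], dtype=float32), np.float32(119.12674), np.float32(59.109085), np.float32(1.8262789))
handle (array([ 615.4558 , -235.48462], dtype=float32), np.float32(100.109505), np.float32(27.245768), np.float32(1.5499852))
slab (array([ 422.97614, -284.1228 ], dtype=float32), np.float32(109.93343), np.float32(50.552322), np.float32(1.5069187))
pad (array([ 614.8062 , -188.79735], dtype=float32), np.float32(208.01393), np.float32(79.74168), np.float32(1.4901762))
case [[577.49969303 243.46367511  76.        ]
 [572.43089295  80.59523115  76.        ]
 [425.54163671 251.56933215  76.        ]
 [418.54563681  89.95012942  76.        ]]
```

View pics/comp.png

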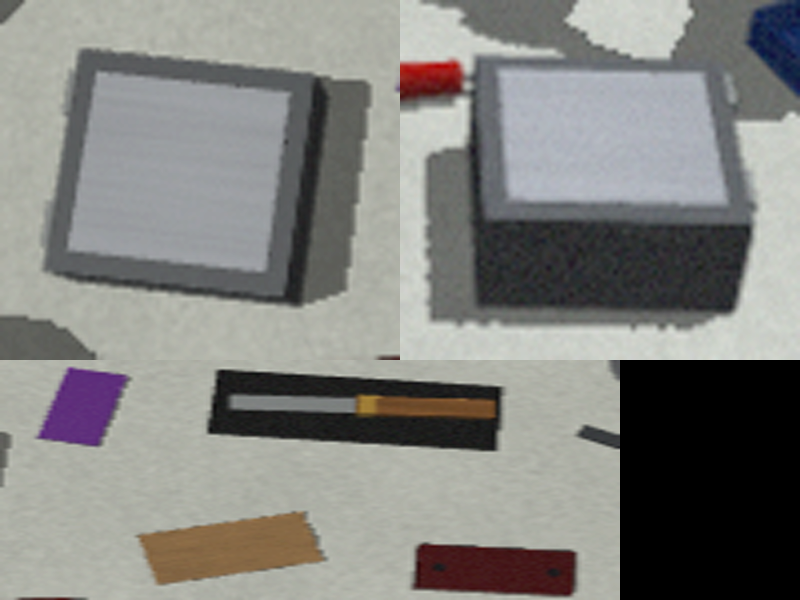

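The composite confirms the choices: hinge knuckles on the world +y side (crop (45,215) and (70,95)), so the slot faces world −y. The blade already points to +y (tip at crop (228,402), handle end at (495,409)). The sheet is the larger brown piece, and the slab has two marks. I'll pick up the blade and stop in front of the slot.

Run:
```python
from h import *
c=camera_info("top")
P=ray2plane([(297,177.5),(363.75,180.4)],13,c)[:,:2]; d=P[0]-P[1]; L=np.linalg.norm(d); hd=np.arctan2(d[1],d[0]); u=d/L
org=(P[0]-105*u+P[1]+85*u)/2
print(P,L,hd,org)
assert abs(L-190)<10
t0=arm.observe()["time_s"]
rot=down(hd-np.pi/2); g=org+3*u
arm.move_to([400,0,350],down(0)); print(arm.observe()["time_s"])
arm.move_to([g[0],g[1],60],rot); print(arm.observe()["time_s"])
arm.servo_line([g[0],g[1],7.5],rate=80)
arm.set_gripper(0.0,60)
o=arm.observe(); print(o["time_s"],o["grip_width"]*88,o["position"],o["force"])
arm.servo_line([g[0],g[1],130],rate=200)
phi=-0.04; r2=down(phi)
ax=np.array([-np.sin(phi),np.cos(phi)]); slot=np.array([498.5,166.4])-81*ax
pre=slot-(102+30)*ax
arm.move_to([pre[0],pre[1],130],r2); 
arm.servo_line([pre[0],pre[1],65-5.5],rate=150)
o=arm.observe(); print(o["time_s"],o["grip_width"]*88,o["position"],o["force"])
im=get_image("scene");cv2.imwrite("pics/s1.png",im);t=get_image("top");cv2.imwrite("pics/t1.png",t)
w=get_image("wrist");cv2.imwrite("pics/w1.png",w)
a=cv2.resize(im[170:260,240:360],(480,360),interpolation=cv2.INTER_CUBIC); b=cv2.resize(w,(320,240)); e=cv2.resize(t[170:250,160:300],(420,240),interpolation=cv2.INTER_CUBIC)
q=np.zeros((600,800,3),np.uint8); q[:360,:480]=a;q[:240,480:]=b;q[360:,:420]=e
cv2.imwrite("pics/c1.png",cv2.convertScaleAbs(q,alpha=1.5))
```

```text
[[ 619.25370125  -96.97163634]
 [ 614.8790989  -289.40289155]] 192.48097341761692 1.5480669163360237 [ 616.83912554 -203.18468093]
2.1917
3.725
5.5583 21.768928269677552 [ 616.92524761 -200.14889765    7.48188937] [ 0.71503767  0.23748354 -1.45044175]
7.7583 21.5749501757134 [490.50449126 -46.91266934  59.9572568 ] [-0.37983355 -0.68612847 -1.06307028]
```

View pics/c1.png

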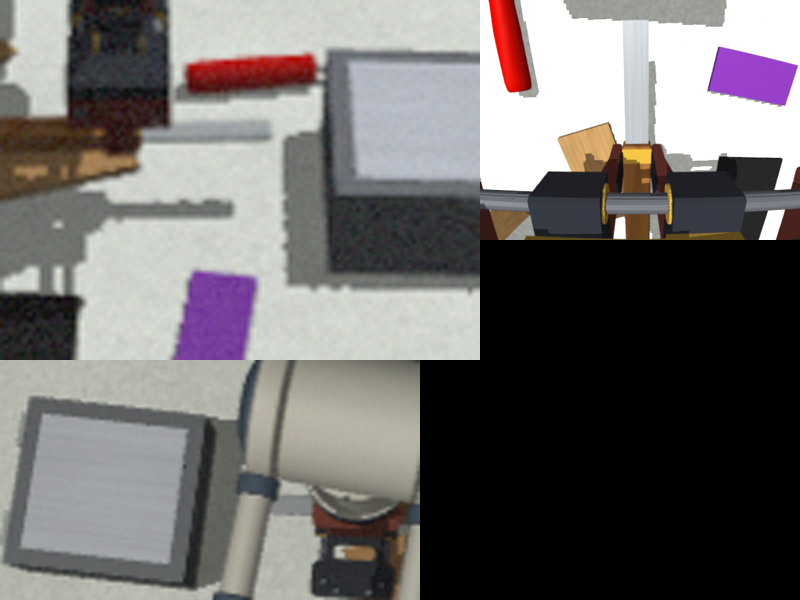

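The blade is held straight in the hand, with its tip at scene px (307,202) facing the case's −y face. I'll check the tip height from the two views, then insert with force checks.

Run:
```python
from h import *
c=camera_info("scene"); ct=camera_info("top")
o=arm.observe(); T=R.from_rotvec(o["eef_rot"]).as_matrix(); tip=o["position"]+T@[102,0,-5.5]
print("tip model",tip,"proj scene",proj([tip],c),"seen ~307.5,202.5")
print("lid -y corners scene",ray2plane([(321.3,182.5),(322.5,218.8)],76,c))
print("lid -y corners top0",ray2plane([(232,187),(226,244)],76,ct))
phi=-0.04; ax=np.array([-np.sin(phi),np.cos(phi),0]); p=o["position"]
z=59.5
for s in (20,30,36,45,54):
    q=p+ax*s; q[2]=z
    arm.servo_line(q,rate=50); f=arm.observe(); print(s,f["force"].round(2),f["grip_width"]*88)
    if np.linalg.norm((f["force"]-o["force"])[:2])>8: print("STOP");break
t=get_image("wrist");cv2.imwrite("pics/w2.png",t)
im=get_image("scene");cv2.imwrite("pics/s2.png",im)
print(arm.observe()["time_s"])
```

```text
tip model [495.10211189  55.16698244  66.56375554] proj scene [[306.25837056 201.64373037]] seen ~307.5,202.5
lid -y corners scene [[425.65231514 105.5940962   76.        ]
 [575.72319241  89.4489806   76.        ]]
lid -y corners top0 [[572.43089295  80.59523115  76.        ]
 [418.54563681  89.95012942  76.        ]]
20 [ 0.54 -0.33 -1.32] 21.338298003575073
30 [-0.1  -0.06 -0.97] 21.593205470061033
36 [ 1.04  0.21 -1.25] 21.480937580878447
45 [ 0.36  0.04 -1.55] 21.578314890251157
54 [ 0.81 -1.08 -0.92] 21.202583419657536
9.8333
```

Run:
```python
import cv2,numpy as np
w=cv2.imread("pics/w2.png"); s=cv2.imread("pics/s2.png")
q=np.zeros((600,800,3),np.uint8)
q[:420,:560]=w; q[420:,:]=0
a=cv2.resize(s[170:250,280:400],(240,160),interpolation=cv2.INTER_CUBIC); q[430:590,:240]=a
cv2.imwrite("pics/c2.png",q)
```

```text
(no output)
```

View pics/c2.png

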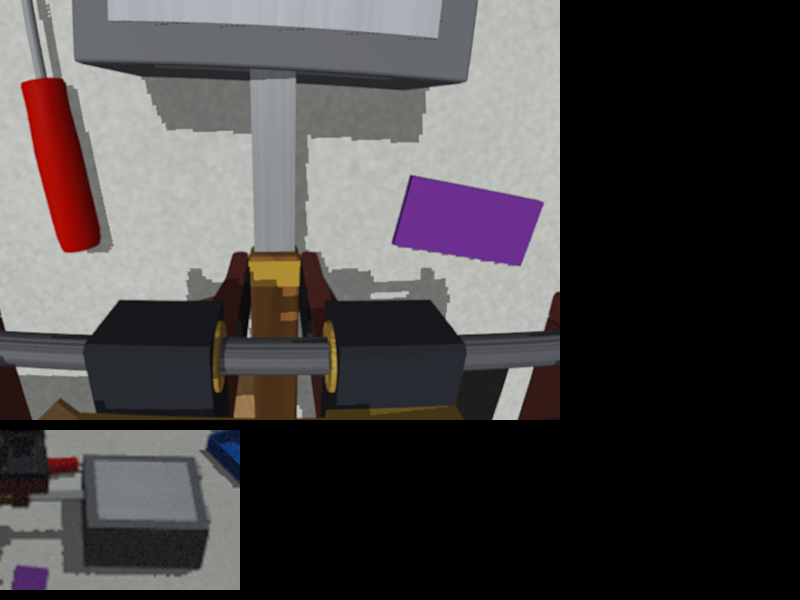

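The blade enters the slot under the lid edge: it disappears at wrist px (273,70), and the edge runs from (75,62) to (468,80). I'll compute the edge pose, then pry.

Run:
```python
from h import *
c=camera_info("wrist")
for z in (70,76): 
    P=ray2plane([(75,62),(468,80)],z,c); d=P[0]-P[1]; print(z,P.round(1),np.linalg.norm(d),np.arctan2(d[1],d[0]))
print("handle end",ray2plane([(275,258)],68,c)); 
o=arm.observe(); print(o["position"],o["eef_rot"],R.from_rotvec(o["eef_rot"]).as_matrix().round(3))
```

```text
70 [[417.4 105.7  70. ]
 [572.9  92.5  70. ]] 156.04302261489158 3.0568342480238515
76 [[420.5 104.8  76. ]
 [569.8  92.2  76. ]] 149.83428722461883 3.0568342480238515
handle end [[493.03724425  19.04507733  68.        ]]
[493.15972001   7.23408275  59.47848482] [ 2.26517468e+00  2.17677237e+00 -1.45873949e-04] [[ 0.04   0.999 -0.   ]
 [ 0.999 -0.04  -0.   ]
 [-0.    -0.    -1.   ]]
```

```bash
cat >> h.py <<'E'
PHI=-0.085; AX=np.array([-np.sin(PHI),np.cos(PHI),0]); CX=np.array([np.cos(PHI),np.sin(PHI),0]); SLOT=np.array([495.2,98.7,0])
HINGE=SLOT+162*AX+[0,0,70]
def tip_pose(tip,al,phi=PHI):
    T=R.from_rotvec(al*CX)*R.from_rotvec(down(phi))
    return tip-T.as_matrix()@[102,0,-5.5],T.as_rotvec()
def log(k):
    o=arm.observe(); print(k,round(o["time_s"],2),"F",o["force"].round(1),"T",o["torque"].round(2),"w",round(o["grip_width"]*88,1)); return o
E
python3 - <<'E'
from h import *
log("start")
arm.servo_line(*tip_pose(SLOT+35*AX+[0,0,65],0),rate=50); log("in")
al=.26
C=SLOT+[0,0,62.1]
for a in (.13,.26):
    z=65+(62.1-65)*a/.26
    arm.servo_line(*tip_pose(SLOT+[0,0,z]+35*(np.cos(a)*AX+[0,0,np.sin(a)]),a),rate=40); log(("pitch",a))
def arc(th,r=127): return HINGE+r*(-np.cos(th)*AX+np.array([0,0,np.sin(th)]))
for th in (.06,.12,.18,.25):
    arm.servo_line(*tip_pose(arc(th),al),rate=50); log(("arc",th))
arm.dwell(.15)
cv2.imwrite("pics/s3.png",get_image("scene"));cv2.imwrite("pics/w3.png",get_image("wrist"))
s=cv2.imread("pics/s3.png"); w=cv2.imread("pics/w3.png")
q=np.zeros((420,800,3),np.uint8);q[:240,:320]=cv2.resize(w,(320,240));q[:360,320:]=cv2.resize(s[150:270,250:410],(480,360))
cv2.imwrite("pics/c3.png",cv2.convertScaleAbs(q,alpha=1.4))
E
```

```text
start 9.83 F [ 0.4  0.5 -1.3] T [ 0.01  0.03 -0.01] w 21.7
in 10.48 F [ 0.1  0.5 -1.6] T [0.01 0.06 0.04] w 21.5
('pitch', 0.13) 10.89 F [ 0.4 -0.2 -1.2] T [-0.08  0.05 -0.03] w 21.4
('pitch', 0.26) 11.29 F [-0.2 -0.7 -2.5] T [-0.49  0.1  -0.02] w 21.7
('arc', 0.06) 11.57 F [-0.4 -0.6 -3. ] T [-0.51  0.15  0.03] w 21.4
('arc', 0.12) 11.88 F [-0.2  0.4 -2.5] T [-0.26  0.11  0.  ] w 21.5
('arc', 0.18) 12.18 F [ 0.1  0.6 -2.1] T [-0.32  0.09  0.01] w 21.6
('arc', 0.25) 12.5 F [-0.6 -0.5 -2.6] T [-0.32  0.07 -0.02] w 21.4
```

View pics/c3.png

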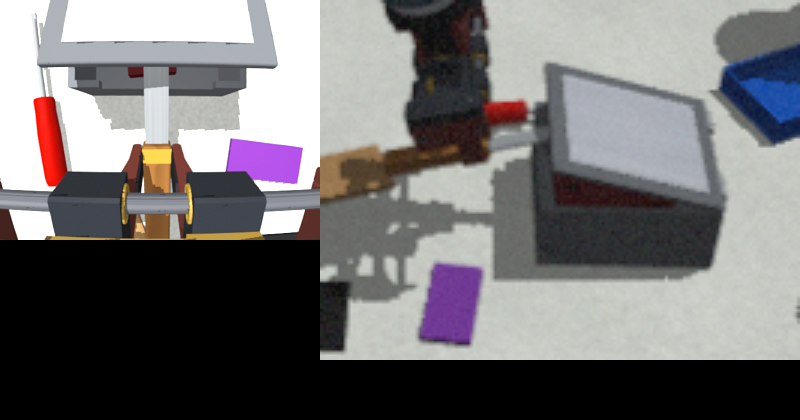

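The lid is pried to about 0.25 rad and rests on the blade; its raised front edge is at wrist px (160,60) and the gap shows red at scene crop (600,190). Now I'll swing it open and put the blade away.

Run:
```python
from h import *
al=.26
def arc(th,r=127): return HINGE+r*(-np.cos(th)*AX+np.array([0,0,np.sin(th)]))
for th in np.arange(.4,1.76,.15):
    arm.servo_line(*tip_pose(arc(th),al),rate=110)
    if int(th*20)%3==0 or th>1.6: log(("arc",round(th,2)))
e=tip_pose(arc(th)-70*AX+[0,0,20],al); arm.servo_line(*e,rate=200); log("back")
hd=1.53; u=np.array([np.cos(hd),np.sin(hd),0]); g=np.array([615,-192,0])+3*u; rot=down(hd-np.pi/2)
arm.move_to(g+[0,0,90],rot)
arm.servo_line(g+[0,0,22],rate=150)
arm.servo_line(g+[0,0,8],rate=40); log("down")
arm.set_gripper(0.6); log("open")
arm.servo_line(g+[0,0,100],rate=250)
# clear view
arm.move_to([420,-130,260],down(.25)); log("clear")
cv2.imwrite("pics/t4.png",get_image("top"));cv2.imwrite("pics/s4.png",get_image("scene"))
t=cv2.imread("pics/t4.png"); s=cv2.imread("pics/s4.png")
q=np.zeros((600,800,3),np.uint8);q[:300,:400]=cv2.resize(s,(400,300));q[:300,400:]=cv2.resize(t,(400,300));q[300:,:400]=cv2.resize(t[150:270,140:300],(400,300),interpolation=cv2.INTER_CUBIC);q[300:,400:]=cv2.resize(s[150:270,290:450],(400,300),interpolation=cv2.INTER_CUBIC)
cv2.imwrite("pics/c4.png",cv2.convertScaleAbs(q,alpha=1.5))
```

```text
('arc', np.float64(1.75)) 16.0 F [-0.9  0.  -1.8] T [-0.19  0.01 -0.02] w 21.4
back 16.52 F [ 0.1 -0.8 -1.8] T [-0.25  0.06  0.01] w 21.1
down 18.88 F [ 0.4  0.4 -1.8] T [-0.03  0.04 -0.02] w 21.4
open 19.55 F [0.1 0.1 0.3] T [-0.06  0.05 -0.02] w 52.9
clear 21.08 F [-0.5  0.2 -0.6] T [-0.05  0.01 -0.  ] w 52.8
```

View pics/c4.png

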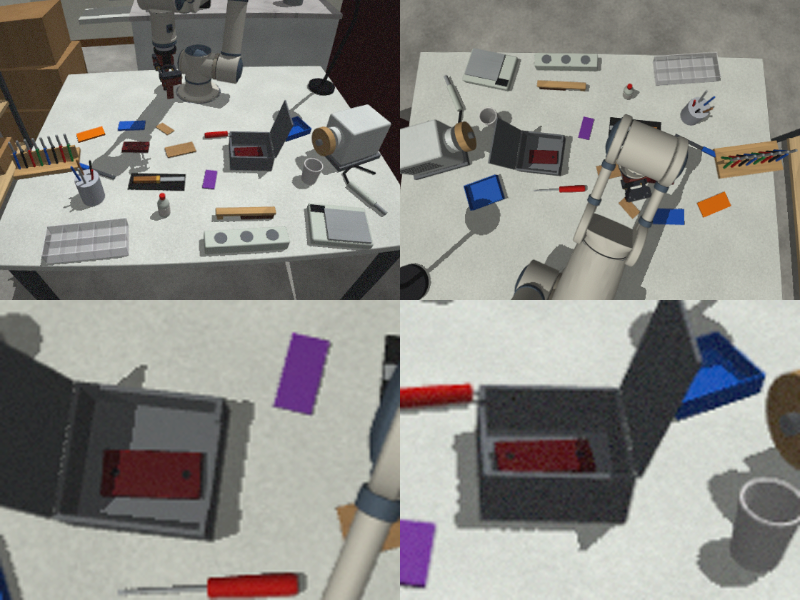

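The lid stands open past vertical, the blade lies on the pad, and the packed slab is visible at about top px (201,220). Now I'll measure it from both views.

Run:
```python
from h import *
for n,near in (("top",(201,220)),("scene",(347,212))):
    im=cv2.imread(f"pics/{n[0]}4.png"); c=camera_info(n); H,S,V=cv2.split(cv2.cvtColor(im,cv2.COLOR_BGR2HSV))
    m=((H<8)|(H>172))&(S>80)&(V<130)
    print(n,rect(cv2.morphologyEx(m.astype(np.uint8),cv2.MORPH_CLOSE,np.ones((5,5))),22,c,near))
    if n=="scene":
        b=(H>5)&(H<22)&(S>70)
        px=(255,208); print("sheet",rect(b,8,c,px)); print("slab",rect(m,16,c,(190,206))); print("handle",rect(b,21,c,(205,252)))
print("case centre",SLOT+81*AX)
```

```text
top (array([490.9865, 172.9563], dtype=float32), np.float32(110.482086), np.float32(52.568592), np.float32(1.5608832))
scene (array([496.33655, 174.57104], dtype=float32), np.float32(109.45864), np.float32(50.30449), np.float32(1.5119066))
sheet (array([452.49805 , -97.713875], dtype=float32), np.float32(119.65038), np.float32(63.65379), np.float32(1.8245869))
slab (array([ 434.10736, -281.54782], dtype=float32), np.float32(108.30593), np.float32(57.196857), np.float32(1.5098243))
handle (array([ 623.3277 , -223.63055], dtype=float32), np.float32(102.13032), np.float32(41.59538), np.float32(1.5646946))
case centre [502.07671231 179.40756363   0.        ]
```

```bash
cat >> h.py <<'E'
def pick(c,yaw,z,op,strength):
    c=np.array([*c,0.]); arm.set_gripper(op)
    arm.move_to(c+[0,0,60],down(yaw)); arm.servo_line(c+[0,0,20],rate=150); arm.servo_line(c+[0,0,z],rate=50); log("at")
    arm.set_gripper(0.0,strength); log("grip")
    arm.servo_line(c+[0,0,60],rate=100); arm.servo_line(c+[0,0,150],rate=250); log("lift")
def place(c,yaw,z,op):
    c=np.array([*c,0.])
    arm.move_to(c+[0,0,160],down(yaw)); arm.servo_line(c+[0,0,z+25],rate=200); log("above")
    arm.servo_line(c+[0,0,z+4],rate=60); arm.servo_line(c+[0,0,z],rate=15); log("down")
    arm.dwell(.1); arm.set_gripper(op); log("open")
E
python3 - <<'E'
from h import *
o=arm.observe(); print(R.from_rotvec(o["eef_rot"]).as_matrix().T@(camera_info("wrist")["extrinsics"][:3,3]-o["position"]))
pick((445.9,-100),.255,2,.85,30)
cv2.imwrite("pics/w5.png",get_image("wrist")); cv2.imwrite("pics/s5.png",get_image("scene"))
w=cv2.imread("pics/w5.png"); s=cv2.imread("pics/s5.png")
q=np.zeros((300,800,3),np.uint8);q[:,:400]=cv2.resize(w,(400,300));q[:,400:]=cv2.resize(s[130:280,150:350],(400,300))
cv2.imwrite("pics/c5.png",cv2.convertScaleAbs(q,alpha=1.4))
E
```

```text
[  76.84967239   -0.78709735 -161.28827876]
at 23.49 F [ 0.1  0.5 -0.6] T [-0.05  0.07 -0.01] w 74.8
grip 23.88 F [ 0.6 -0.2  0. ] T [-0.01 -0.03  0.01] w 59.5
lift 25.12 F [-0.   0.9 -1.7] T [-0.01  0.01 -0.01] w 59.8
```

View pics/c5.png

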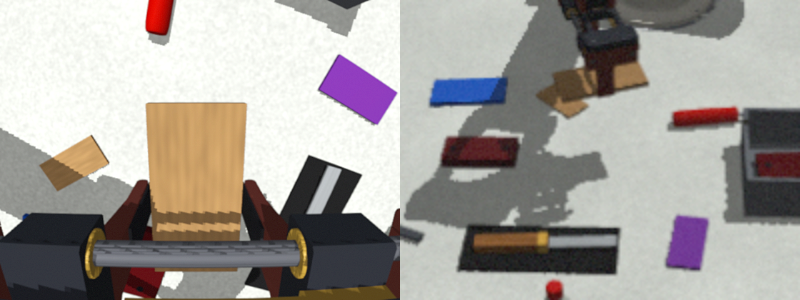

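The sheet is held level and square, with its front edge at wrist px (147–246,103)×1.4. I'll correct the lengthwise offset from that edge and place it.

Run:
```python
from h import *
o=arm.observe(); Tm=R.from_rotvec(o["eef_rot"]).as_matrix()
e=ray2plane([(147*1.4,103*1.4),(246*1.4,103*1.4)],o["position"][2]+6,camera_info("wrist"))
L=(e-o["position"])@Tm; print("front edge in tool",L.round(1)); dx=L[:,0].mean()-60
print("dx",dx); assert abs(dx)<10
yaw=-.02; tx=np.array([-np.sin(yaw),np.cos(yaw)])
place(np.array([491.5,173])-dx*tx,yaw,24.3,.78)
arm.servo_line([491.5,173-dx,150],rate=200); log("up")
arm.servo_line([488,100,230],rate=300)
cv2.imwrite("pics/w6.png",get_image("wrist")); np.save("w6.npy",camera_info("wrist")["extrinsics"])
cv2.imwrite("pics/s6.png",get_image("scene"));cv2.imwrite("pics/t6.png",get_image("top"))
w=cv2.imread("pics/w6.png"); s=cv2.imread("pics/s6.png")
q=np.zeros((420,800,3),np.uint8);q[:,:560]=w;q[:180,560:]=cv2.resize(s[150:270,290:450],(240,180))
cv2.imwrite("pics/c6.png",cv2.convertScaleAbs(q,alpha=1.3))
```

```text
front edge in tool [[ 62.  -29.4  -5.8]
 [ 62.1  28.4  -6. ]]
dx 2.049335581072725
above 26.99 F [-0.1 -0.1  0.1] T [-0.02  0.04 -0.04] w 59.6
down 27.91 F [ 0.9 -0.4 -0.8] T [-0.04  0.03  0.  ] w 59.4
open 28.39 F [-0.3 -0.4  0. ] T [-0.09  0.09 -0.04] w 68.6
up 29.17 F [-0.5  0.3 -0.5] T [-0.04 -0.01  0.05] w 68.3
```

View pics/c6.png

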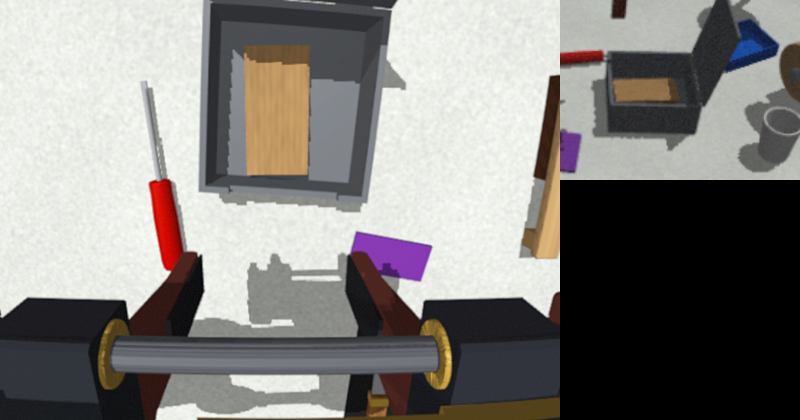

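The sheet lies flat in the case at wrist px (244–309, 45–176), with no part of the packed slab showing around it. I'll measure it in wrist and top views, then pick the slab.

Run:
```python
from h import *
c=camera_info("wrist")
for n,near in (("w",(278,110)),("t",(201,220))):
    im=cv2.imread(f"pics/{n}6.png"); H,S,V=cv2.split(cv2.cvtColor(im,cv2.COLOR_BGR2HSV))
    print(n,rect(cv2.morphologyEx(((H>5)&(H<22)&(S>70)).astype(np.uint8),cv2.MORPH_CLOSE,np.ones((5,5))),30,c if n=="w" else camera_info("top"),near))
    
pick((423,-284),1.507-np.pi/2,2.5,.75,40)
w=get_image("wrist");cv2.imwrite("pics/w7.png",w)
o=arm.observe();c=camera_info("wrist");H,S,V=cv2.split(cv2.cvtColor(w,cv2.COLOR_BGR2HSV))
m=((H<8)|(H>172))&(S>80)
m[250:]=0
ys,xs=np.where(m); print("mask",xs.min(),xs.max(),ys.min(),ys.max())
e=ray2plane([(280,ys[abs(xs-275)<25].min())],o["position"][2]+13.5,c); print("edge tool",(e-o["position"])@R.from_rotvec(o["eef_rot"]).as_matrix())
```

```text
w (array([489.12814, 173.38225], dtype=float32), np.float32(118.8722), np.float32(59.862587), np.float32(1.553124))
t (array([489.99762, 191.58063], dtype=float32), np.float32(78.083855), np.float32(56.25609), np.float32(1.5924321))
at 32.59 F [ 0.2 -0.3  0.7] T [-0.07  0.02 -0.02] w 65.9
grip 32.97 F [ 0.2 -0.3  0.5] T [-0.02  0.03 -0.04] w 51.8
lift 34.2 F [-0.8  0.8 -2.8] T [-0.03  0.13 -0.  ] w 51.9
mask 212 494 159 249
edge tool [[ 56.5076632    1.37212775 -13.39019315]]
```

View pics/w7.png

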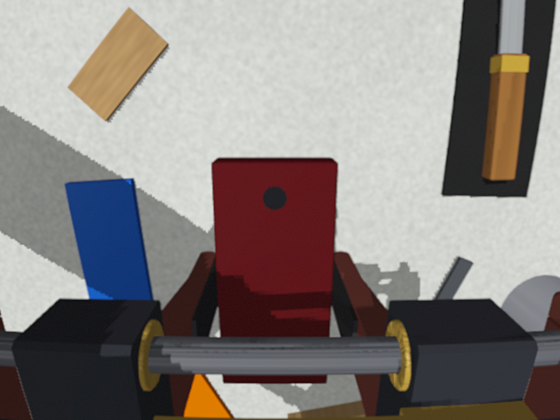

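The slab is held square, with its front edge at wrist row 159 (1.5 mm lengthwise offset). Placing it now.

Run:
```python
from h import *
place((490.5,173-1.5),-.02,32.8,.73)
arm.servo_line([490.5,171.5,150],rate=200); log("up")
arm.servo_line([488,100,230],rate=300)
w=get_image("wrist"); s=get_image("scene");o=arm.observe();c=camera_info("wrist")
H,S,V=cv2.split(cv2.cvtColor(w,cv2.COLOR_BGR2HSV))
m=((H<8)|(H>172))&(S>80); m[:,:215]=0; m[230:]=0
print("slab",rect(cv2.morphologyEx(m.astype(np.uint8),cv2.MORPH_CLOSE,np.ones((5,5))),46,c,(278,110)))
arm.move_to([400,60,330],down(0)); log("clear"); t=get_image("top")
q=np.zeros((420,800,3),np.uint8);q[:,:560]=w;q[:180,560:]=cv2.resize(s[150:270,290:450],(240,180));q[180:360,560:]=cv2.resize(get_image("scene"),(240,180))
cv2.imwrite("pics/c8.png",cv2.convertScaleAbs(q,alpha=1.3))
```

```text
above 36.59 F [-0.8  0.7 -0.3] T [-0.02  0.1   0.04] w 51.8
down 37.51 F [-0.4  0.5 -1.5] T [-0.01  0.04 -0.03] w 51.9
open 38.04 F [ 0.5 -0.8  0.3] T [-0.09  0.08  0.  ] w 63.9
up 38.77 F [-0.2 -0.3 -0.4] T [-0.09  0.08 -0.01] w 64.4
slab (array([488.18982, 172.59691], dtype=float32), np.float32(108.278435), np.float32(50.682034), np.float32(1.5604526))
clear 40.0 F [ 1.4 -0.6 -0.8] T [-0.1   0.04  0.  ] w 64.5
```

View pics/c8.png

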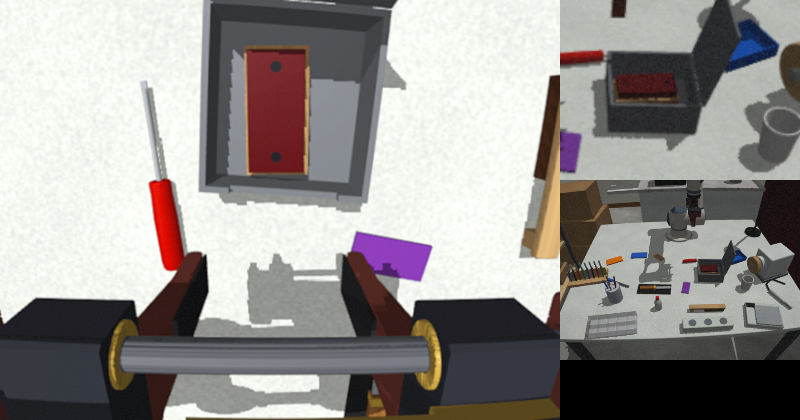

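The slab sits centred on the sheet with an even brown rim (px 247–310, 47–175). The lid is open, the blade is on the pad and nothing else has moved. Handing in.

```bash
python3 -c "
from h import *
arm.hand_in(); log('done')"
```

```text
the job is handed in; nothing more can be done
the job is handed in; nothing more can be done
```

I handed the job in at about 40 s of the 72 s allowed; it reports no verdict. The blade pried the lid up from the slot and swung it to about 1.75 rad. The blade then went back on its pad, and the sheet and second slab were stacked on the packed slab.

**Final checks**
- **Lid:** it stayed open past vertical in the last pictures. The angle comes from the commanded arc and the pictures, as there is no direct reading of the joint.
- **Blade:** it was set down with its origin about 3 mm from the measured pad centre. The picture showed it lying flat on the pad; I did not measure its position again.
- **Stack:** the sheet, slab and packed slab agree within about 3 mm and 0.01 rad.

| Item | Centre x, y (mm) | Yaw (rad) | Camera |
|---|---|---|---|
| Packed slab | 491, 173 | 1.56 | top |
| Sheet | 489, 173 | 1.55 | wrist |
| Second slab | 488, 173 | 1.56 | wrist |

- **Packed slab in the case:** about 13 mm from the case centre, against the 25 mm limit.
- **Release and bystanders:** the gripper was open and clear of everything, and I saw no bystander moved.

**Checks that disagreed**
- My first reading of the case from the top picture was about 12 mm short along y, because I took the shadowed wall for the lid edge. The scene and wrist views showed this, and I corrected it before prying.
- The scene view put the packed slab about 5 mm further out in x and 0.05 rad off. I put this down to its side face showing, and used the top view.
- A top-camera reading of the placed sheet was 18 mm off in y (only 78 mm of the sheet's 120 mm length was measured). I used the wrist view instead.

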